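Cap the coating-line couplings

ROBOT

A 6-joint arm with a two-finger parallel gripper is mounted at the origin on the work surface. World frame = base frame: x ahead of the robot, y to its left, z up, the work surface at z = 0. Lengths are in m, angles in rad, forces in N, time in s.
With the tool pointing down it reaches from about 0.375 to 0.9 m from the base axis. Payload 3.1 kg.
Tool frame: the origin (TCP) lies at the very end of the fingers, on their centre line; the grasp point (between the pads) lies 19 mm behind it; z points along the fingers, y is the direction in which the jaws open and shut (so a half turn about z gives the same grasp; the last joint's range is limited). The gripper opens to 85 mm and grips with 20 to 120 N. Pads are 22 mm wide; open, the fingers measure 114 mm over their backs; the gripper's body (76 mm by 85 mm) begins 54 mm behind the grasp point. The pads swing forward as they close: fully open they stand 13 mm farther back than shut.
Start: joints at [1.008, 0.527, 1.433, -0, 1.181, -0.178], TCP at [0.234, 0.58, 0.231] pointing down, gripper open.
Joint ranges: [-3.08, 3.08], [-0.75, 2.2], [0.22, 2.44], [-1.43, 4.57], [0, 2.65], [-2.85, 2.85]. Speed limits (rad/s): [2.79, 2.79, 3.14, 3.14, 3.14, 3.14].

INTERFACE

Orientations are given as a unit quaternion [x, y, z, w].
In Python, from station import manip gives the robot as it stands.
- The arm moves only by the tool send_rows, never from a script. Its argument "motion" is a list of rows, each an object with "gripper": the finger opening in mm, from 0 to 85.4; "travel": the shift along the tool's x, y, z in mm, a list of three; "rotation": the turn, a rotation vector about the tool's x, y, z in degrees, a list of three. In form: [{"gripper": gripper, "travel": [x, y, z], "rotation": [ax, ay, az]}, ...]. A call has 1 to 12 rows; each row shifts and turns the commanded pose from where the row before left it, along the tool's axes as they then stand; what a row does not reach is not made up. A row lasts 1/12 s, in which the tool goes at most 41.7 mm and 7.16 degrees, less where a joint would pass 70% of its speed; a pose out of reach is approached as far as the arm can. A call is refused whole if a number of a shift passes 41.7 or a number of a turn 7.16, either way. A call with a gripper value outside its range is refused whole. The fingers move at their own pace and stop on an object; "newtons" is the grip in N (left out, the last holds). Time passes only in rows, so rows that do not move let the fingers close. It gives the time, the measured TCP pose, the force and the opening at its end, in the units of the state.
- manip.sense(): the state, without advancing time (a new reading comes with each control period).
- manip.snapshot(name): name is "scene" or "top" or "wrist"; returns the picture (384x512x3 uint8, red, green, blue); there is no depth.
- manip.calibration(name): a dict with "fx", "fy", "cx", "cy" (pixels), "cam_to_world" (4x4, takes a point from camera to world coordinates). Camera axes: x right, y down, z forward; pixel columns grow to the right and rows downward; lengths in m; the calibration is good to about 2 mm. The wrist camera is an equidistant fisheye: a pixel r from the principal point sees the ray r / f radians off the axis. A picture is of the moment at which its call begins: read the wrist's pose just before it. calibration takes no time and is no camera call; for the wrist camera it gives the pose at the moment of the call.
- manip.sign_off(): hands the job in, once; it reports no verdict.
The state is a dict: "t": time; "q": joint angles; "qd": joint speeds; "tau": joint torques, N m; "tcp_pos": TCP position; "tool_rot": TCP orientation; "force": force on the tool from outside, world axes, zero at the start; "ft_torque": the same for the moment, N m; "finger_gap": opening from 0.0 (shut) to 1.0 (fully open).
Only numpy, scipy, OpenCV 4.12 (cv2) and the standard library are available. Lean on these libraries where they do the work, as an engineer would, in place of code of your own. Each camera call takes 0.05 s, during which the arm holds its last target. There are 200 camera calls.

TASK

The coating line at the cheese bench is being closed down: snap the small cap onto the small coupling stub first, then the large cap onto the large stub, each pressed straight down until it clicks past the stub's spring balls and sits level against its seal ring. On the large cap keep pressing after the click so that its seal stays squeezed, and finish just like that, with the gripper still holding the large cap firmly down and the small cap left alone on its stub. Leave the cheese, the jar and the brush where they are.

Things in the scene. Friction and masses are not known exactly. Their poses are not given: they have to be found in the camera images.
- small_cap: small snap cap, grey plastic, loose, mouth down, fits only the small stub, at any yaw. Round skirt 35 mm across, open below, with a lip inside its lower edge (4 mm thick, 21 mm opening); flat roof 29 mm up; on it a square head 24 x 24 mm, 22 mm tall, to grip: 51 mm in all. Origin: centre of the underside; z up, x and y square to the head's sides.
- large_cap: large snap cap, grey plastic, loose, mouth down, fits only the large stub, at any yaw. Round skirt 49 mm across, open below, with a lip inside its lower edge (4 mm thick, 35 mm opening); flat roof 29 mm up; on it a square head 24 x 24 mm, 22 mm tall, to grip: 51 mm in all. Origin: centre of the underside; z up, x and y square to the head's sides.
- small_port: fixed aluminium block 70 x 70 x 40 mm with a pipe end out of its +y side (68 mm from the axis) and the small stub upright in its middle: steel post 18 mm thick, chamfered top 66.5 mm above the table, four spring balls standing 4.5 mm out of it all round at 56 mm, which yield inwards; a black seal ring lies round its foot. Origin: centre of the underside.
- small_port_seat (a point): point on the small stub's axis, 46 mm above the table, at the free top of its seal ring. A cap lowered over the stub meets the balls with its underside 14 mm above this point; the push peaks at about 8 N, drops to nothing at about 10 mm (click), then the balls draw the cap to rest on the seal at 0 and hold it. Pressed on, it sinks with the seal to a stop at -3 mm.
- large_port: fixed aluminium block 70 x 70 x 40 mm with a pipe end out of its +y side (68 mm from the axis) and the large stub upright in its middle: steel post 32 mm thick, chamfered top 66.5 mm above the table, four spring balls standing 4.5 mm out of it all round at 56 mm, which yield inwards; a black seal ring lies round its foot. Origin: centre of the underside.
- large_port_seat (a point): point on the large stub's axis, 46 mm above the table, at the free top of its seal ring. A cap lowered over the stub meets the balls with its underside 14 mm above this point; the push peaks at about 8 N, drops to nothing at about 10 mm (click), then the balls draw the cap to rest on the seal at 0 and hold it. Pressed on, it sinks with the seal to a stop at -3 mm.
- large_port_seal: black seal ring round the foot of the large stub, 48 mm outer diameter, 6 mm thick; origin at the centre of its underside. It sinks up to 3 mm on a spring of 2.5 N/mm (about 9 N at 3 mm) and then meets a hard stop.
- cheese: small wheel of waxed cheese, 90 mm diameter, 55 mm tall, loose on the table between caps and stubs; bystander. Origin: centre of its underside.
- jar: glass jar with a steel lid, 60 mm diameter, 100 mm tall, farther out in the middle; bystander. Origin: centre of its underside.
- brush: hand brush lying on the table roughly along x, at the right-hand edge of the work; bystander. Origin: its middle, on the underside.
There are look-alikes about, which are no part of the job. Leave any purple look-alike of the small_cap alone.

How it is judged:
On the way, in this order (a step that is already met when the one before it is completed fails the run):
1. the small cap is clicked home on the small stub (horizontal distance between small_cap and small_port_seat below 0.004 m and z of small_cap in the frame of small_port_seat below 0.002 m and angle between small_cap's own z axis and vertical below 0.08 rad), for 0.2 s.
2. the large cap is clicked home on the large stub (horizontal distance between large_cap and large_port_seat below 0.004 m and z of large_cap in the frame of large_port_seat below 0.002 m and angle between large_cap's own z axis and vertical below 0.08 rad), for 0.2 s.
At the end, for the whole second after the job is handed in: Both caps clicked home on their own stubs: centred to 4 mm, upright to 0.08 rad, underside at most 2 mm above the free seal top; the fingers touch the large cap only (over 2 N), which stands still and presses its seal ring with over 5 N through the last second (all of step 1 and all of step 2 and contact force between the fingers and small_cap below 0.1 N and contact force between the fingers and large_cap above 2 N and contact force between large_cap and large_port_seal above 5 N and linear speed of large_cap below 0.02 m/s); the arm keeps its last pose, push and grip.
It fails at once if the cheese is moved by more than 30 mm (distance of cheese from where it was at the start of the episode above 0.03 m).
It fails at once if the jar is moved by more than 30 mm (distance of jar from where it was at the start of the episode above 0.03 m).
It fails at once if the brush is moved by more than 30 mm (distance of brush from where it was at the start of the episode above 0.03 m).
It also fails if it takes over 61 s, if anything falls off the work surface, if the arm or the gripper's body presses on something with over 40 N, if the wrist force passes 120 N, or if a joint passes its speed limit or range.

## Working session

There is one attempt and no reset: what is moved stays moved. The work goes in short steps, Python scripts to look and compute and a tool call to move; the robot and the scene stay as the last step left them, time stands still between calls to the robot, and variables do not carry over. Pictures are saved under pics/ and viewed, about 8 in all and at most 12, crops included, and the job is handed in when it is done.

Besides the shell and the picture viewer there is one more tool, called after "Emit:" by a JSON object that holds its "op" and its "data". send_rows: Moves the arm, as the interface text tells. Its arguments: {"type":"object","properties":{"motion":{"type":"array","items":{"type":"object","properties":{"gripper":{"type":"number"},"travel":{"type":"array","items":{"type":"number"}},"rotation":{"type":"array","items":{"type":"number"}}}}},"newtons":{"type":"number"}},"required":["motion"]}

```bash
mkdir -p pics; python3 - <<'E'
from station import manip
import cv2,numpy as np
s=manip.sense();print(s)
for n in("scene","top"):
    im=manip.snapshot(n);cv2.imwrite(f"pics/{n}0.png",im[:,:,::-1])
    c=manip.calibration(n);print(n,c)
a=cv2.imread("pics/scene0.png");b=cv2.imread("pics/top0.png")
cv2.imwrite("pics/s_big.png",cv2.resize(a,(800,600)));cv2.imwrite("pics/t_big.png",cv2.resize(b,(800,600)))
E
```

```text
{'t': 0.0, 'q': array([ 1.00849618e+00,  5.28471321e-01,  1.43393930e+00,  4.85634629e-06,
        1.18140768e+00, -1.78492996e-01]), 'qd': array([-2.30101231e-03,  6.07826374e-05, -2.50513445e-04, -1.26252914e-03,
       -1.64499137e-04,  6.12863714e-04]), 'tau': array([ 8.65936217e-04, -4.42336857e+01, -1.78034413e+01, -3.02178414e-04,
        8.44679569e-03, -1.67855268e-05]), 'tcp_pos': array([0.23360063, 0.5789069 , 0.2303187 ]), 'tool_rot': array([ 1.90728662e-01,  9.81642164e-01, -1.03654307e-03, -4.04918577e-04]), 'force': array([ 0.77029371,  0.48365412, -0.16667141]), 'ft_torque': array([ 0.02212909, -0.00550619,  0.00319594]), 'finger_gap': 1.0051345266314757}
scene {'fx': 361.6974093374029, 'fy': 361.6974093374029, 'cx': 256.2034761828329, 'cy': 189.6505192706885, 'cam_to_world': array([[ 0.037138  ,  0.8402975 , -0.54085199,  1.0297109 ],
       [ 0.99924023, -0.03762835,  0.01015208, -0.10189922],
       [-0.0118206 , -0.5408181 , -0.84105651,  0.74639373],
       [ 0.        ,  0.        ,  0.        ,  1.        ]])}
top {'fx': 442.39051653659163, 'fy': 442.39051653659163, 'cx': 261.85747463867085, 'cy': 198.77705641232305, 'cam_to_world': array([[-1.33256381e-04, -9.98415568e-01,  5.62701972e-02,
         5.14522597e-01],
       [-9.99992238e-01, -8.85296011e-05, -3.93893552e-03,
        -7.92256155e-02],
       [ 3.93767612e-03, -5.62702853e-02, -9.98407807e-01,
         1.33136183e+00],
       [ 0.00000000e+00,  0.00000000e+00,  0.00000000e+00,
         1.00000000e+00]])}
```

View pics/t_big.png

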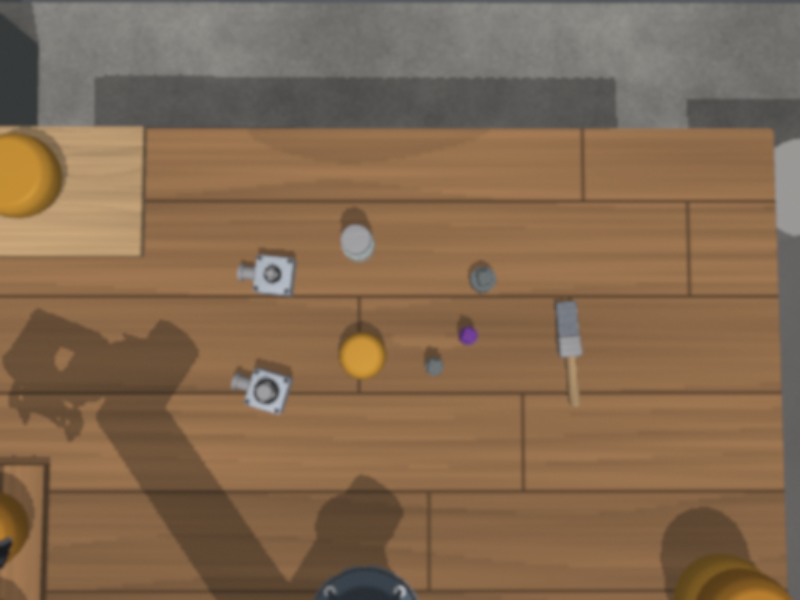

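View pics/s_big.png

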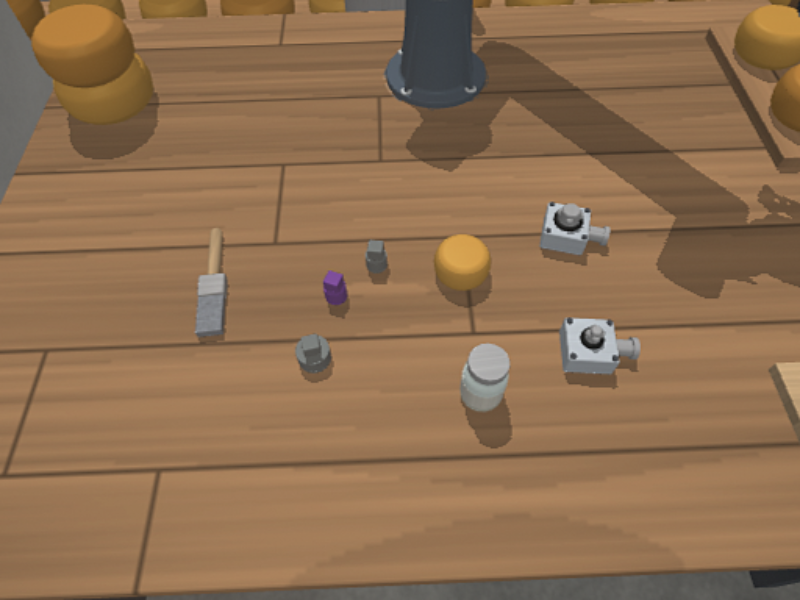

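The top view (800x600) shows three candidates: grey small cap at (434,366), its purple look-alike at (468,335), and grey large cap at (482,278). The small port is at (272,273) and the large port at (265,391). The two grey ones fit the descriptions, since one is visibly wider. I'll confirm this in an enlarged crop.

```bash
cat > h.py <<'E'
from station import manip
import numpy as np,cv2
from scipy.spatial.transform import Rotation as R
def w(n,u,v,z,fish=False,c=None):
    c=c or manip.calibration(n);x=(u-c['cx'])/c['fx'];y=(v-c['cy'])/c['fy'];T=c['cam_to_world']
    if fish:
        r=np.hypot(x,y);d=np.array([np.sin(r)*x/r,np.sin(r)*y/r,np.cos(r)])
    else:d=np.array([x,y,1])
    d=T[:3,:3]@d;p=T[:3,3];return p+d*(z-p[2])/d[2]
def px(n,P,fish=False,c=None):
    c=c or manip.calibration(n);T=c['cam_to_world'];q=T[:3,:3].T@(np.array(P)-T[:3,3])
    if fish:
        r=np.hypot(q[0],q[1]);th=np.arctan2(r,q[2]);q=np.array([q[0]/r*th,q[1]/r*th])
    else:q=q[:2]/q[2]
    return np.array([c['cx']+c['fx']*q[0],c['cy']+c['fy']*q[1]])
E
python3 - <<'E'
from h import *
b=cv2.imread("pics/top0.png")
k=7
def cr(x,y,wd,ht): return cv2.resize(b[y:y+ht,x:x+wd],None,fx=k,fy=k,interpolation=cv2.INTER_CUBIC)
A=cr(265,165,56,84);B=cr(146,155,48,84+0)
B2=cr(146,225,48,84-0)
cv2.imwrite("pics/crop1.png",np.hstack([A,cr(146,160,56,40+44)]) )
cv2.imwrite("pics/crop1.png",np.hstack([A,np.vstack([cr(146,156,46,42),cr(146,229,46,42)])]))
f=.64
for n,u,v,z in [("small cap",434,366,.051),("purple",468,335,.051),("large cap",482,278,.051),("sport",272,273,.0665),("lport",265,391,.0665),("cheese",362,355,.055),("jar",357,240,.1)]:
    print(n,w("top",u*f,v*f,z).round(4))
E
```

```text
small cap [ 0.4842 -0.1302  0.051 ]
purple [ 0.5414 -0.1933  0.051 ]
large cap [ 0.6474 -0.2199  0.051 ]
sport [0.6549 0.1677 0.0665]
lport [0.4393 0.1781 0.0665]
cheese [0.5045 0.0026 0.055 ]
jar [0.7108 0.0095 0.1   ]
```

View pics/crop1.png

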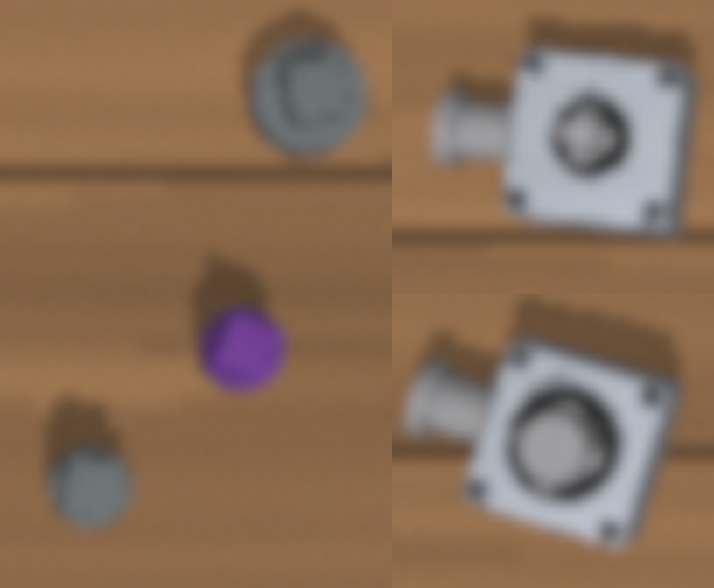

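Confirmed: the grey small cap (narrow skirt), the purple look-alike and the grey large cap (wide skirt) are all distinct. The upper port has the thin stub and the lower one has the thick stub. Next I move above the small cap.

Emit:
{"op": "send_rows", "data": {"motion": [{"gripper":85,"travel":[-26,-29.6,0]},{"gripper":85,"travel":[-26,-29.6,0]},{"gripper":85,"travel":[-26,-29.6,0]},{"gripper":85,"travel":[-26,-29.6,0]},{"gripper":85,"travel":[-26,-29.6,0]},{"gripper":85,"travel":[-26,-29.6,0]},{"gripper":85,"travel":[-26,-29.6,0]},{"gripper":85,"travel":[-26,-29.6,0]},{"gripper":85,"travel":[-26,-29.6,0]},{"gripper":85,"travel":[-26,-29.6,0]},{"gripper":85,"travel":[-26,-29.6,0]},{"gripper":85,"travel":[-26,-29.6,0]}]}}

```text
validation failed for argument at $.mo...
```

Emit:
{"op": "send_rows", "data": {"motion": [{"gripper":85,"travel":[-26,-29.6,0]},{"gripper":85,"travel":[-26,-29.6,0]},{"gripper":85,"travel":[-26,-29.6,0]},{"gripper":85,"travel":[-26,-29.6,0]},{"gripper":85,"travel":[-26,-29.6,0]},{"gripper":85,"travel":[-26,-29.6,0]},{"gripper":85,"travel":[-26,-29.6,0]},{"gripper":85,"travel":[0,0,0]},{"gripper":85,"travel":[0,0,0]}]}}

```text
validation failed for argument at $.mo...
```

```bash
python3 - <<'E'
from h import *
s=manip.sense();print(s['t'],s['q'],s['tcp_pos'],s['tool_rot']);c=manip.calibration("wrist");print(c)
im=manip.snapshot("wrist");cv2.imwrite("pics/w1.png",im[:,:,::-1])
cv2.imwrite("pics/w1b.png",cv2.resize(im[:,:,::-1],(800,600),interpolation=cv2.INTER_CUBIC))
print(px("wrist",[.4842,-.1302,.051],True,c)/.64)
E
```

```text
0.1 [ 1.00854515e+00  5.28372411e-01  1.43377765e+00 -1.78340597e-05
  1.18142008e+00 -1.78495941e-01] [0.23362543 0.57899102 0.23043086] [ 1.90698963e-01  9.81648067e-01 -9.24684384e-04 -3.50202419e-04]
{'fx': 297.3186396354542, 'fy': 297.3186396354542, 'cx': 253.8298199758058, 'cy': 193.340649766203, 'cam_to_world': array([[ 0.37508879,  0.87989763,  0.29169945,  0.15839066],
       [ 0.92698819, -0.35564792, -0.11919502,  0.60948959],
       [-0.00113711,  0.31511066, -0.94905426,  0.37276429],
       [ 0.        ,  0.        ,  0.        ,  1.        ]])}
[ 42.45868642 584.07449456]
```

View pics/w1b.png

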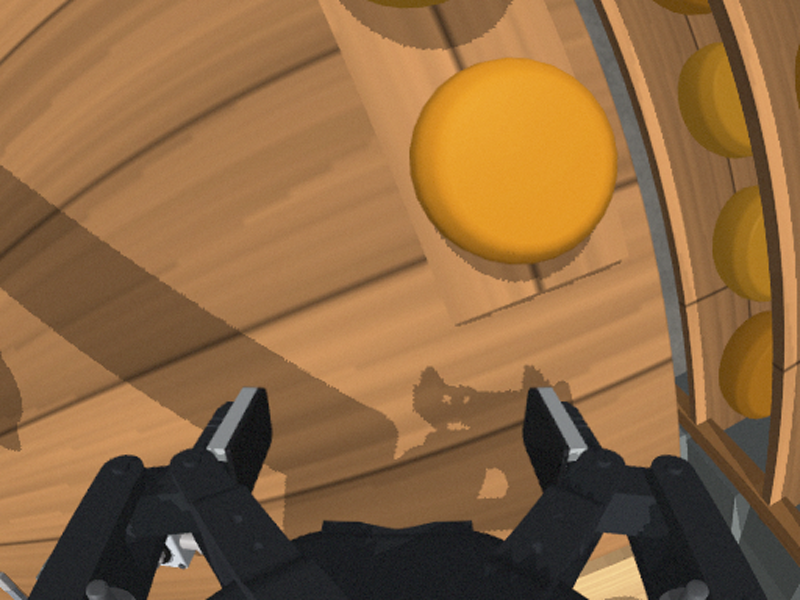

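The moves were refused because each row needs a rotation. The wrist picture shows the starting position (a bystander wheel on the rack and the fingers). I'm resending with rotations.

Emit:
{"op": "send_rows", "data": {"motion": [{"gripper":85,"travel":[-26,-29.6,0],"rotation":[0,0,0]},{"gripper":85,"travel":[-26,-29.6,0],"rotation":[0,0,0]},{"gripper":85,"travel":[-26,-29.6,0],"rotation":[0,0,0]},{"gripper":85,"travel":[-26,-29.6,0],"rotation":[0,0,0]},{"gripper":85,"travel":[-26,-29.6,0],"rotation":[0,0,0]},{"gripper":85,"travel":[-26,-29.6,0],"rotation":[0,0,0]},{"gripper":85,"travel":[-26,-29.6,0],"rotation":[0,0,0]},{"gripper":85,"travel":[-26,-29.6,0],"rotation":[0,0,0]},{"gripper":85,"travel":[-26,-29.6,0],"rotation":[0,0,0]},{"gripper":85,"travel":[-26,-29.6,0],"rotation":[0,0,0]},{"gripper":85,"travel":[-26,-29.6,0],"rotation":[0,0,0]},{"gripper":85,"travel":[-26,-29.6,0],"rotation":[0,0,0]}]}}

```text
t: 1.15
tcp_pos: [0.3904, 0.1315, 0.2314]
tool_rot: [0.191, 0.982, 0.0, 0.0]
force: [0.9, 0.4, 0.2]
finger_gap: 0.994
```

Emit:
{"op": "send_rows", "data": {"motion": [{"gripper":85,"travel":[-26,-29.6,0],"rotation":[0,0,0]},{"gripper":85,"travel":[-26,-29.6,0],"rotation":[0,0,0]},{"gripper":85,"travel":[-26,-29.6,0],"rotation":[0,0,0]},{"gripper":85,"travel":[-26,-29.6,0],"rotation":[0,0,0]},{"gripper":85,"travel":[-26,-29.6,0],"rotation":[0,0,0]},{"gripper":85,"travel":[-26,-29.6,0],"rotation":[0,0,0]},{"gripper":85,"travel":[-26,-29.6,0],"rotation":[0,0,0]},{"gripper":85,"travel":[0,0,0],"rotation":[0,0,0]},{"gripper":85,"travel":[0,0,0],"rotation":[0,0,0]}]}}

```text
t: 1.9
tcp_pos: [0.482, -0.1291, 0.231]
tool_rot: [0.193, 0.981, 0.0, 0.0]
force: [-0.1, 0.4, -0.1]
finger_gap: 0.994
```

```bash
python3 - <<'E'
from h import *
s=manip.sense();print(s['t'],s['q'],s['tcp_pos'],s['tool_rot']);c=manip.calibration("wrist")
im=manip.snapshot("wrist");cv2.imwrite("pics/w2.png",im[:,:,::-1])
cv2.imwrite("pics/w2b.png",cv2.resize(im[:,:,::-1],(800,600),interpolation=cv2.INTER_CUBIC))
np.save("c2.npy",c,allow_pickle=True)
print(px("wrist",[.4842,-.1302,.051],True,c)/.64)
E
```

```text
1.9 [-4.86030116e-01  3.59264135e-01  1.74335270e+00  9.78548533e-05
  1.03884038e+00 -1.66928839e+00] [ 0.48203342 -0.12909172  0.23098616] [1.92583095e-01 9.81280666e-01 2.08681552e-05 7.69993512e-05]
[396.28250581 270.99129457]
```

View pics/w2b.png

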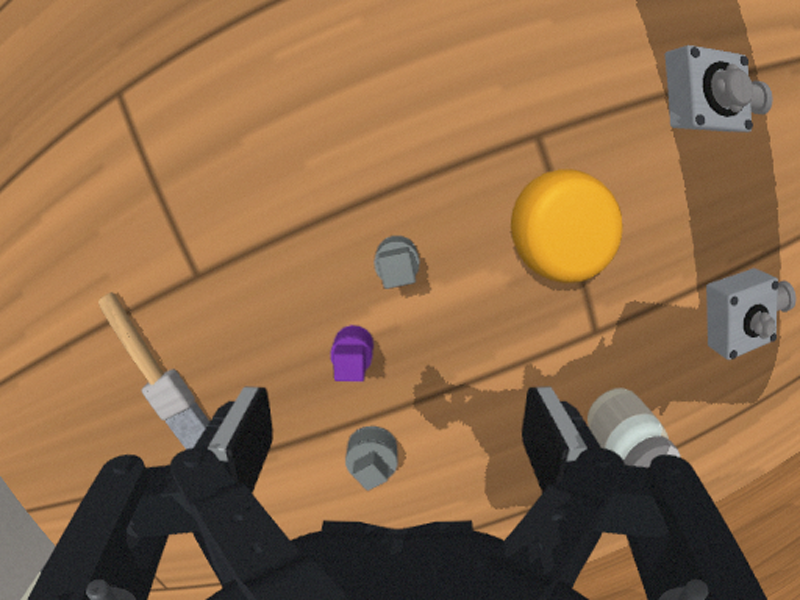

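Wrist view: small cap (397,265), purple (351,355), large cap (372,460), cheese (567,225), large stub (735,88), small stub (763,325). I'll enlarge the four targets for exact points.

```bash
python3 - <<'E'
import cv2,numpy as np
b=cv2.imread("pics/w2.png")
def cr(x,y,k=8,wd=48,ht=36): return cv2.resize(b[y:y+ht,x:x+wd],(384,288),interpolation=cv2.INTER_CUBIC)
cv2.imwrite("pics/crop2.png",np.vstack([np.hstack([cr(230,150),cr(215,275)]),np.hstack([cr(448,190),cr(440,38)])]))
E
```

```text
(no output)
```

View pics/crop2.png

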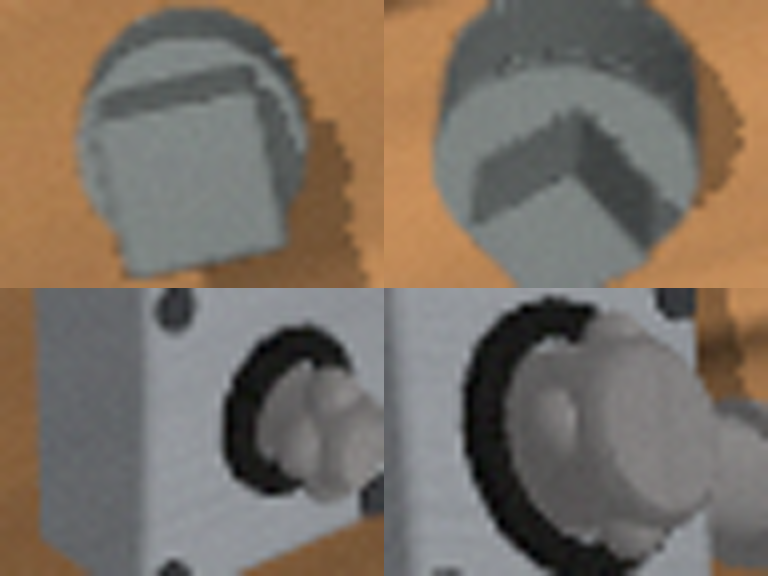

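```bash
python3 - <<'E'
from h import *
c=np.load("c2.npy",allow_pickle=True).item()
P=np.array([w("wrist",230+x/8,150+y/8,.051,True,c) for x,y in[(102,118),(252,92),(288,243),(128,277)]])
print(P.round(4),P.mean(0));
for i in range(4):
    d=P[(i+1)%4]-P[i];print(np.linalg.norm(d),np.degrees(np.arctan2(d[1],d[0])))
# large
P=np.array([w("wrist",215+x/8,275+y/8,.051,True,c) for x,y in[(91,222),(188,172),(264,250)]]);print(P.round(4))
for i in range(2):
    d=P[i+1]-P[i];print(np.linalg.norm(d),np.degrees(np.arctan2(d[1],d[0])))
s=manip.sense();Rm=R.from_quat(s['tool_rot']).as_matrix();print(Rm[:,1],np.degrees(np.arctan2(Rm[1,1],Rm[0,1])))
for u,v in[(173.86,175.3),(168.7,250.86)]:print(w("top",u,v,.0665))
E
```

```text
[[ 0.4704 -0.1376  0.051 ]
 [ 0.4748 -0.1169  0.051 ]
 [ 0.497  -0.1203  0.051 ]
 [ 0.493  -0.1431  0.051 ]] [ 0.48380457 -0.1295031   0.051     ]
0.021125006093232503 77.80234018482652
0.02237558769467507 -8.741725958500844
0.02313006172597939 -99.76096613953564
0.02332693631533616 166.2416649977594
[[ 0.6387 -0.234   0.051 ]
 [ 0.6344 -0.2139  0.051 ]
 [ 0.6554 -0.2087  0.051 ]]
0.02060471777468258 101.88748103146234
0.02160927670320324 13.725847562330626
[3.76278314e-01 9.26506560e-01 4.73869972e-04] 67.8966548707656
[0.65327486 0.16833386 0.0665    ]
[0.43750644 0.18060527 0.0665    ]
```

Emit:
{"op": "send_rows", "data": {"newtons": 60, "motion": [{"gripper":50,"travel":[0,0,0],"rotation":[0,0,-5.5]},{"gripper":50,"travel":[0,0,0],"rotation":[0,0,-5.5]},{"gripper":50,"travel":[-1.9,0,30],"rotation":[0,0,0]},{"gripper":50,"travel":[0,0,35],"rotation":[0,0,0]},{"gripper":50,"travel":[0,0,35],"rotation":[0,0,0]},{"gripper":50,"travel":[0,0,30],"rotation":[0,0,0]},{"gripper":50,"travel":[0,0,0],"rotation":[0,0,0]},{"gripper":50,"travel":[0,0,0],"rotation":[0,0,0]}]}}

```text
t: 2.62
tcp_pos: [0.4817, -0.1253, 0.1004]
tool_rot: [0.095, 0.995, 0.001, -0.002]
force: [0.4, 0.9, -0.4]
finger_gap: 0.585
```

```bash
python3 - <<'E'
from h import *
s=manip.sense();print(s['t'],s['tcp_pos'],s['tool_rot'],s['finger_gap'],s['force']);c=manip.calibration("wrist")
im=manip.snapshot("wrist");cv2.imwrite("pics/w3.png",im[:,:,::-1])
cv2.imwrite("pics/w3b.png",cv2.resize(im[140:380,100:420,::-1],(800,600),interpolation=cv2.INTER_CUBIC))
np.save("c3.npy",c,allow_pickle=True)
p=px("wrist",[.4838,-.1295,.051],True,c);print((p-[100,140])*2.5)
E
```

```text
2.6167 [ 0.48172217 -0.12528133  0.10044462] [ 0.09487726  0.99548571  0.00099645 -0.00234709] 0.584501205611311 [ 0.38122608  0.85084879 -0.37296843]
[371.11994222 202.77106974]
```

View pics/w3b.png

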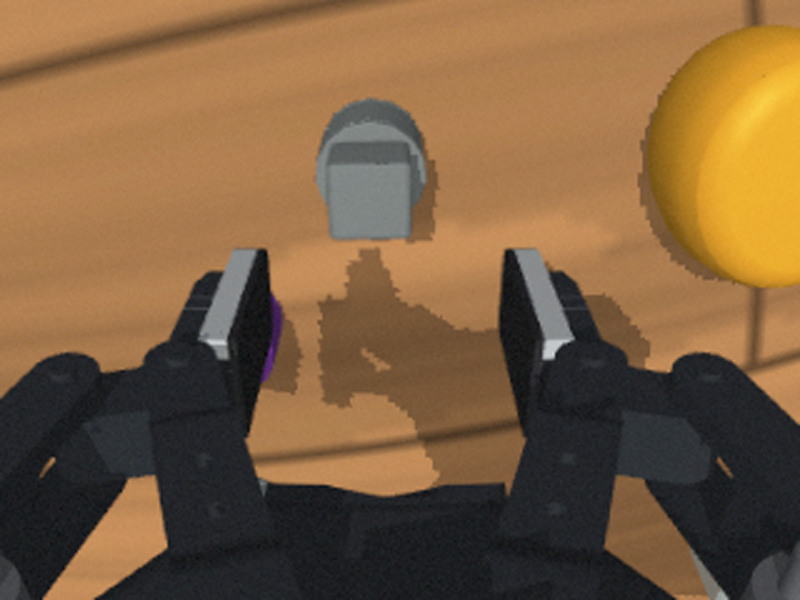

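The head is square to the jaws, and its centre at (370,201) agrees with the predicted (371,203).

```bash
cat > go.py <<'E'
from h import *
import sys
# target xyz (mm), yaw of tool y (deg): prints tool-axis shift and rotation vector
def go(x,y,z,yaw=None):
    s=manip.sense();r=R.from_quat(s['tool_rot']);M=r.as_matrix()
    y0=np.degrees(np.arctan2(M[1,1],M[0,1]));yaw=y0 if yaw is None else yaw
    yd=np.array([np.cos(np.radians(yaw)),np.sin(np.radians(yaw)),0]);zd=np.array([0,0,-1.]);T=np.c_[np.cross(yd,zd),yd,zd]
    d=np.array([x,y,z])-1000*s['tcp_pos']
    print("t",s['t'],"tcp",s['tcp_pos'].round(4),"yaw",y0.round(2),"gap",85.4*s['finger_gap'],"F",s['force'].round(2))
    print("travel now-axes",(M.T@d).round(1),"new-axes",(T.T@d).round(1),"rot",np.degrees((r.inv()*R.from_matrix(T)).as_rotvec()).round(2),"q",s['q'].round(2))
if __name__=="__main__":
    a=[float(v) for v in sys.argv[1:]];go(*a)
E
python3 go.py 483.8 -129.5 33 79
```

```text
t 2.6667 tcp [ 0.4832 -0.1262  0.1019] yaw 79.1 gap 50.24458642495684 F [-0.78  0.17  0.71]
travel now-axes [-1.3 -3.1 68.9] new-axes [-1.2 -3.1 68.9] rot [ 0.02 -0.04  0.1 ] q [-0.48  0.57  1.86  0.    0.71 -1.86]
```

Emit:
{"op": "send_rows", "data": {"motion": [{"gripper":50,"travel":[-1.2,-3.1,0],"rotation":[0,0,0]},{"gripper":50,"travel":[0,0,25],"rotation":[0,0,0]},{"gripper":50,"travel":[0,0,20],"rotation":[0,0,0]},{"gripper":50,"travel":[0,0,14],"rotation":[0,0,0]},{"gripper":50,"travel":[0,0,0],"rotation":[0,0,0]},{"gripper":50,"travel":[0,0,0],"rotation":[0,0,0]},{"gripper":50,"travel":[0,0,0],"rotation":[0,0,0]}]}}

```text
t: 3.25
tcp_pos: [0.4852, -0.1312, 0.0441]
tool_rot: [0.096, 0.995, -0.001, 0.002]
force: [-0.8, 0.4, -0.3]
finger_gap: 0.589
```

```bash
python3 go.py 483.8 -129.5 33 79
```

```text
t 3.25 tcp [ 0.4852 -0.1312  0.0441] yaw 79.02 gap 50.268633847106386 F [-0.76  0.39 -0.28]
travel now-axes [ 1.7  1.4 11.1] new-axes [ 1.7  1.4 11.1] rot [-0.06  0.19  0.02] q [-0.49  0.68  1.88 -0.    0.58 -1.87]
```

Emit:
{"op": "send_rows", "data": {"motion": [{"gripper":50,"travel":[0.8,0.8,5],"rotation":[0,0,0]},{"gripper":50,"travel":[0,0,5],"rotation":[0,0,0]},{"gripper":20,"travel":[0,0,0],"rotation":[0,0,0]},{"gripper":20,"travel":[0,0,0],"rotation":[0,0,0]},{"gripper":20,"travel":[0,0,0],"rotation":[0,0,0]},{"gripper":20,"travel":[0,0,0],"rotation":[0,0,0]},{"gripper":20,"travel":[0,0,0],"rotation":[0,0,0]},{"gripper":20,"travel":[0,0,0],"rotation":[0,0,0]}]}}

```text
t: 3.92
tcp_pos: [0.4832, -0.1296, 0.0325]
tool_rot: [0.096, 0.995, -0.0, -0.0]
force: [-1.5, 0.2, 3.8]
finger_gap: 0.266
```

```bash
python3 go.py 483.8 -129.5 33 79;python3 go.py 483.8 -129.5 33 79
```

```text
t 3.9167 tcp [ 0.4832 -0.1296  0.0325] yaw 79.01 gap 22.695266910462035 F [-1.47  0.16  3.79]
travel now-axes [-0.5  0.2 -0.5] new-axes [-0.5  0.2 -0.5] rot [-0.   -0.    0.01] q [-0.49  0.7   1.89 -0.    0.55 -1.86]
t 3.9167 tcp [ 0.4832 -0.1296  0.0325] yaw 79.01 gap 22.695266910462035 F [-1.47  0.16  3.79]
travel now-axes [-0.5  0.2 -0.5] new-axes [-0.5  0.2 -0.5] rot [-0.   -0.    0.01] q [-0.49  0.7   1.89 -0.    0.55 -1.86]
```

Emit:
{"op": "send_rows", "data": {"motion": [{"gripper":20,"travel":[0,0,-20],"rotation":[0,0,0]},{"gripper":20,"travel":[0,0,-35],"rotation":[0,0,0]},{"gripper":20,"travel":[0,0,-40],"rotation":[0,0,0]},{"gripper":20,"travel":[0,0,-40],"rotation":[0,0,0]},{"gripper":20,"travel":[-7.8,18,-12],"rotation":[0,0,0]},{"gripper":20,"travel":[-15.6,36.1,0],"rotation":[0,0,0]},{"gripper":20,"travel":[-15.6,36.1,0],"rotation":[0,0,0]},{"gripper":20,"travel":[-15.6,36.1,0],"rotation":[0,0,0]},{"gripper":20,"travel":[-15.6,36.1,0],"rotation":[0,0,0]},{"gripper":20,"travel":[-15.6,36.1,0],"rotation":[0,0,0]},{"gripper":20,"travel":[-15.6,36.1,0],"rotation":[0,0,0]},{"gripper":20,"travel":[-15.6,36.1,0],"rotation":[0,0,0]}]}}

```text
t: 4.92
tcp_pos: [0.6502, 0.1157, 0.1788]
tool_rot: [0.096, 0.995, -0.0, -0.0]
force: [0.1, -0.5, -0.0]
finger_gap: 0.265
```

Emit:
{"op": "send_rows", "data": {"motion": [{"gripper":20,"travel":[-15.6,36.1,0],"rotation":[0,0,0]},{"gripper":20,"travel":[-7.8,18,0],"rotation":[0,0,0]},{"gripper":20,"travel":[0,0,0],"rotation":[0,0,0]},{"gripper":20,"travel":[0,0,0],"rotation":[0,0,0]},{"gripper":20,"travel":[0,0,0],"rotation":[0,0,0]},{"gripper":20,"travel":[0,0,0],"rotation":[0,0,0]}]}}

```text
t: 5.42
tcp_pos: [0.6821, 0.1611, 0.1789]
tool_rot: [0.096, 0.995, -0.0, -0.001]
force: [0.5, -0.2, -0.7]
finger_gap: 0.269
```

```bash
python3 - <<'E'
from h import *
from go import go
go(653.3,168.3,120,79)
c=manip.calibration("wrist")
im=manip.snapshot("wrist");cv2.imwrite("pics/w4.png",im[:,:,::-1])
cv2.imwrite("pics/w4b.png",cv2.resize(im[100:340,100:420,::-1],(800,600),interpolation=cv2.INTER_CUBIC))
np.save("c4.npy",c,allow_pickle=True)
for z in(.0665,.046,.04):
  p=px("wrist",[.6533,.1683,z],True,c);print((p-[100,100])*2.5)
E
```

```text
t 5.4167 tcp [0.6821 0.1611 0.1789] yaw 78.94 gap 22.95537684511457 F [ 0.51 -0.16 -0.74]
travel now-axes [29.5  1.6 59. ] new-axes [29.6  1.6 58.9] rot [-0.05 -0.09 -0.06] q [ 0.07  0.69  1.27 -0.    1.19 -1.3 ]
[389.15029854 143.99500909]
[388.82712845 133.2297683 ]
[388.74097979 130.36574548]
```

View pics/w4b.png

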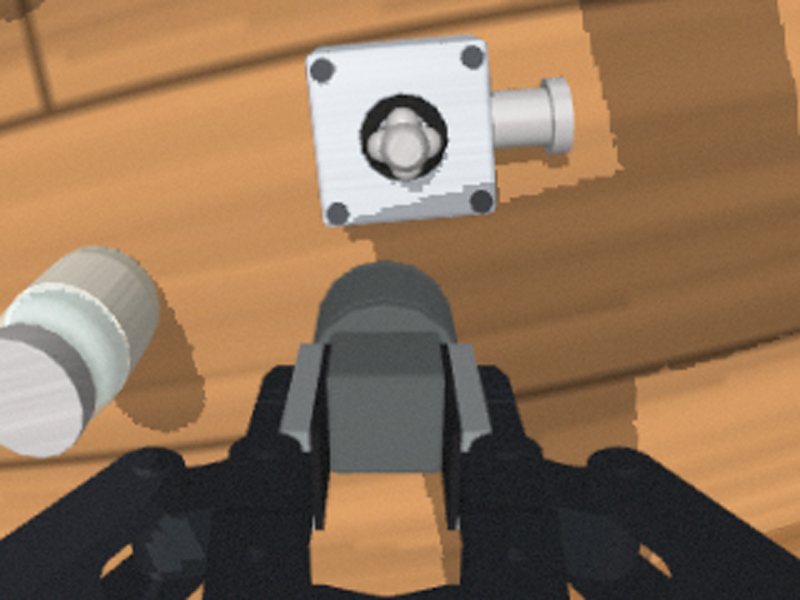

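The stub is clear at (405,146), with its ring centre at (404,138) and block screws at (322,70), (472,56), (481,202) and (338,213). That is about 6 mm in y from my top-camera estimate. I'll cross-check, including where the held cap itself projects.

```bash
python3 - <<'E'
from h import *
c=np.load("c4.npy",allow_pickle=True).item()
f=lambda x,y,z,c=c:w("wrist",100+x/2.5,100+y/2.5,z,True,c)
print("stubtop",f(405,146,.0665),"ring",f(404,138,.046))
S=np.array([f(x,y,.04) for x,y in[(322,70),(472,56),(481,202),(338,213)]]);print("screws",S.mean(0),S.round(4))
B=np.array([f(x,y,.04) for x,y in[(307,52),(487,39),(496,210),(326,226)]]);print("corners",B.mean(0),[np.linalg.norm(B[i]-B[i-1]).round(4) for i in range(4)])
# held cap: head top at z=.1789+.0185: corners far edge
t=np.array([.6821,.1611]);zt=.1789+.0185
H=np.array([f(x,y,zt) for x,y in[(328,373),(443,373),(443,472),(328,472)]]);print("head",H.mean(0),[np.linalg.norm(H[i]-H[i-1]).round(4) for i in range(4)])
# skirt lower rim
g=f(385,262,.1789-.0325+.0);print("rim far edge at bottom",g)
c2=np.load("c2.npy",allow_pickle=True).item()
print("from w2: ring small",w("wrist",448+(290)/8,190+(410-288)/8,.046,True,c2),"large ring",w("wrist",440+(590-384)/8,38+(435-288)/8,.046,True,c2))
# top camera: block corners
F=lambda x,y:w("top",146+(x-392)/7,156+y/7,.04)
T=np.array([F(x,y) for x,y in[(527,45),(692,60),(678,236),(505,218)]]);print("top corners",T.mean(0),[np.linalg.norm(T[i]-T[i-1]).round(4) for i in range(4)])
F=lambda x,y:w("top",146+(x-392)/7,229+(y-294)/7,.04)
T=np.array([F(x,y) for x,y in[(515,340),(680,385),(630,548),(466,500)]]);print("top Lcorners",T.mean(0),[np.linalg.norm(T[i]-T[i-1]).round(4) for i in range(4)])
E
```

```text
stubtop [0.65506134 0.17359683 0.0665    ] ring [0.65618912 0.17355516 0.046     ]
screws [0.65665689 0.17342182 0.04      ] [[0.6254 0.148  0.04  ]
 [0.6309 0.2047 0.04  ]
 [0.6883 0.1987 0.04  ]
 [0.6819 0.1423 0.04  ]]
corners [0.65551437 0.17396978 0.04      ] [np.float64(0.0692), np.float64(0.0681), np.float64(0.0677), np.float64(0.068)]
head [0.68175784 0.16128234 0.1974    ] [np.float64(0.0236), np.float64(0.0219), np.float64(0.0236), np.float64(0.0236)]
rim far edge at bottom [0.66674719 0.16414723 0.1464    ]
from w2: ring small [0.65531113 0.17190126 0.046     ] large ring [0.43886696 0.18370696 0.046     ]
top corners [0.65428721 0.16785706 0.04      ] [np.float64(0.0732), np.float64(0.0695), np.float64(0.0742), np.float64(0.0727)]
top Lcorners [0.43749746 0.17701126 0.04      ] [np.float64(0.0689), np.float64(0.0711), np.float64(0.0701), np.float64(0.0709)]
```

The wrist camera is self-consistent: the head projects onto the TCP to 0.4 mm and the block measures 68–69 mm. I trust (655.6,173.6). Now over the stub.

```bash
python3 go.py 655.6 173.6 112 79
```

```text
t 5.4667 tcp [0.6823 0.161  0.1792] yaw 78.92 gap 22.88119622287142 F [ 0.25 -0.   -0.54]
travel now-axes [28.5  7.3 67.2] new-axes [28.6  7.3 67.2] rot [-0.03 -0.07 -0.08] q [ 0.07  0.69  1.27 -0.    1.19 -1.3 ]
```

Emit:
{"op": "send_rows", "data": {"motion": [{"gripper":20,"travel":[14.3,3.6,0],"rotation":[0,0,0]},{"gripper":20,"travel":[14.3,3.7,0],"rotation":[0,0,0]},{"gripper":20,"travel":[0,0,30],"rotation":[0,0,0]},{"gripper":20,"travel":[0,0,25],"rotation":[0,0,0]},{"gripper":20,"travel":[0,0,12],"rotation":[0,0,0]},{"gripper":20,"travel":[0,0,0],"rotation":[0,0,0]},{"gripper":20,"travel":[0,0,0],"rotation":[0,0,0]},{"gripper":20,"travel":[0,0,0],"rotation":[0,0,0]},{"gripper":20,"travel":[0,0,0],"rotation":[0,0,0]}]}}

```text
t: 6.22
tcp_pos: [0.6578, 0.1749, 0.1141]
tool_rot: [0.096, 0.995, 0.0, 0.002]
force: [0.8, 0.4, 0.4]
finger_gap: 0.264
```

```bash
python3 - <<'E'
from h import *
from go import go
go(655.6,173.6,96,79)
c=manip.calibration("wrist")
im=manip.snapshot("wrist");cv2.imwrite("pics/w5.png",im[:,:,::-1])
cv2.imwrite("pics/w5b.png",cv2.resize(im[100:340,100:420,::-1],(800,600),interpolation=cv2.INTER_CUBIC))
np.save("c5.npy",c,allow_pickle=True)
go(655.6,173.6,96,79)
for P in [(-.035,-.035),(-.035,.035),(.035,.035),(.035,-.035)]:
  a=np.radians(-5.5);d=R.from_rotvec([0,0,a]).as_matrix()[:2,:2]@P
  print((px("wrist",[.6556+d[0],.1736+d[1],.04],True,c)-100)*2.5)
E
```

```text
t 6.2167 tcp [0.6578 0.1749 0.1141] yaw 78.99 gap 22.582229247040917 F [0.79 0.45 0.44]
travel now-axes [ 2.  -1.7 18.1] new-axes [ 1.9 -1.7 18.1] rot [ 0.06  0.19 -0.01] q [ 0.1   0.73  1.38 -0.    1.02 -1.28]
t 6.2667 tcp [0.6576 0.175  0.1141] yaw 78.99 gap 22.960142781223897 F [0.52 0.19 0.14]
travel now-axes [ 1.8 -1.7 18.1] new-axes [ 1.7 -1.7 18.1] rot [ 0.05  0.18 -0.01] q [ 0.1   0.73  1.38 -0.    1.02 -1.28]
[251.6363097  156.85626781]
[484.54929129 134.21740873]
[495.66919627 344.72381928]
[284.49872004 363.12926217]
```

View pics/w5b.png

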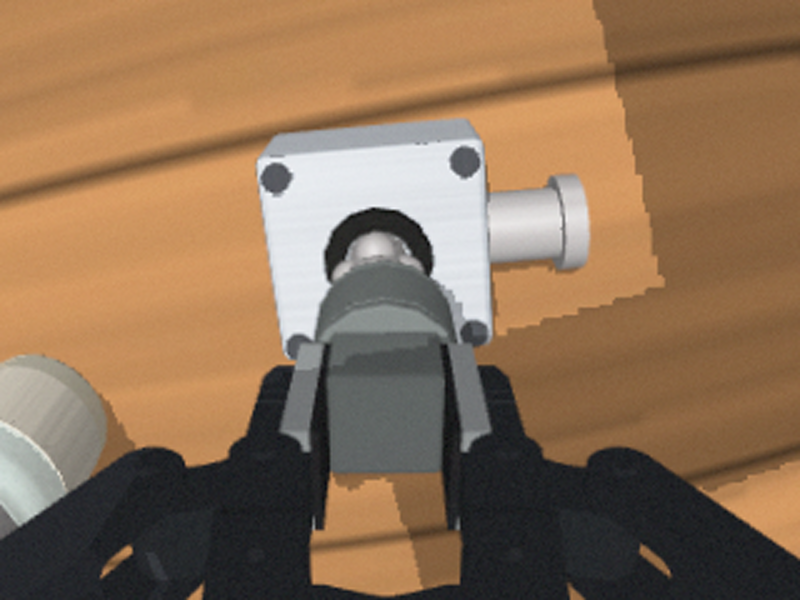

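Block corners agree with the (655.6,173.6) prediction: observed mean (380,250) against (379,250). The TCP reads about 2 mm off; I'll let it settle first.

Emit:
{"op": "send_rows", "data": {"motion": [{"gripper":20,"travel":[0,0,0],"rotation":[0,0,0]},{"gripper":20,"travel":[0,0,0],"rotation":[0,0,0]},{"gripper":20,"travel":[0,0,0],"rotation":[0,0,0]},{"gripper":20,"travel":[0,0,0],"rotation":[0,0,0]},{"gripper":20,"travel":[0,0,0],"rotation":[0,0,0]},{"gripper":20,"travel":[0,0,0],"rotation":[0,0,0]}]}}

```text
t: 6.77
tcp_pos: [0.6563, 0.1751, 0.1123]
tool_rot: [0.096, 0.995, 0.0, -0.0]
force: [0.3, 0.4, -0.7]
finger_gap: 0.267
```

```bash
python3 go.py 655.6 173.6 98 79
```

```text
t 6.7667 tcp [0.6563 0.1751 0.1123] yaw 79.01 gap 22.779560153667358 F [ 0.29  0.43 -0.74]
travel now-axes [ 0.4 -1.6 14.3] new-axes [ 0.4 -1.6 14.3] rot [-0.   -0.    0.01] q [ 0.1   0.74  1.38  0.    1.02 -1.28]
```

Emit:
{"op": "send_rows", "data": {"motion": [{"gripper":20,"travel":[0.4,-1.6,0],"rotation":[0,0,0]},{"gripper":20,"travel":[0,0,6],"rotation":[0,0,0]},{"gripper":20,"travel":[0,0,4],"rotation":[0,0,0]},{"gripper":20,"travel":[0,0,0],"rotation":[0,0,0]},{"gripper":20,"travel":[0,0,0],"rotation":[0,0,0]},{"gripper":20,"travel":[0,0,0],"rotation":[0,0,0]},{"gripper":20,"travel":[0,0,2],"rotation":[0,0,0]},{"gripper":20,"travel":[0,0,2],"rotation":[0,0,0]},{"gripper":20,"travel":[0,0,2],"rotation":[0,0,0]},{"gripper":20,"travel":[0,0,0],"rotation":[0,0,0]},{"gripper":20,"travel":[0,0,0],"rotation":[0,0,0]}]}}

```text
t: 7.68
tcp_pos: [0.6555, 0.1736, 0.0961]
tool_rot: [0.096, 0.995, -0.0, -0.0]
force: [-0.4, -0.5, -0.7]
finger_gap: 0.271
```

```bash
python3 go.py 655.6 173.6 77 79
```

```text
t 7.6833 tcp [0.6555 0.1736 0.0961] yaw 79.01 gap 23.159096804002083 F [-0.42 -0.55 -0.73]
travel now-axes [-0.1  0.1 19.1] new-axes [-0.1  0.1 19.1] rot [-0.01 -0.03  0.01] q [ 0.09  0.76  1.39 -0.    0.99 -1.28]
```

No side or upward force at 63.6 mm, which is below the stub's top edge, so it is over the post. Press on.

Emit:
{"op": "send_rows", "data": {"motion": [{"gripper":20,"travel":[0,0,2],"rotation":[0,0,0]},{"gripper":20,"travel":[0,0,2],"rotation":[0,0,0]},{"gripper":20,"travel":[0,0,2],"rotation":[0,0,0]},{"gripper":20,"travel":[0,0,0],"rotation":[0,0,0]},{"gripper":20,"travel":[0,0,0],"rotation":[0,0,0]}]}}

```text
t: 8.1
tcp_pos: [0.6564, 0.1737, 0.0921]
tool_rot: [0.096, 0.995, 0.0, 0.001]
force: [-1.8, -0.7, 6.3]
finger_gap: 0.267
```

Emit:
{"op": "send_rows", "data": {"motion": [{"gripper":20,"travel":[0,0,2],"rotation":[0,0,0]},{"gripper":20,"travel":[0,0,2],"rotation":[0,0,0]},{"gripper":20,"travel":[0,0,2],"rotation":[0,0,0]},{"gripper":20,"travel":[0,0,2],"rotation":[0,0,0]},{"gripper":20,"travel":[0,0,2],"rotation":[0,0,0]},{"gripper":20,"travel":[0,0,2],"rotation":[0,0,0]},{"gripper":20,"travel":[0,0,1],"rotation":[0,0,0]},{"gripper":20,"travel":[0,0,0],"rotation":[0,0,0]},{"gripper":20,"travel":[0,0,0],"rotation":[0,0,0]},{"gripper":20,"travel":[0,0,0],"rotation":[0,0,0]}]}}

```text
t: 8.93
tcp_pos: [0.6553, 0.1735, 0.0774]
tool_rot: [0.096, 0.995, -0.0, -0.0]
force: [-1.9, -0.2, 3.5]
finger_gap: 0.266
```

```bash
python3 go.py 655.6 173.6 77 79
```

```text
t 8.9333 tcp [0.6553 0.1735 0.0774] yaw 79.01 gap 22.74753073429323 F [-1.93 -0.2   3.5 ]
travel now-axes [-0.2  0.1  0.4] new-axes [-0.2  0.1  0.4] rot [-0.02 -0.04  0.01] q [ 0.09  0.78  1.4  -0.    0.96 -1.28]
```

The push peaked at 6.3 N and dropped, and the cap now rests on the seal (bottom at about −1 mm, 3.5 N), so it has clicked. Release, lift and go to the large cap.

Emit:
{"op": "send_rows", "data": {"motion": [{"gripper":50,"travel":[0,0,0],"rotation":[0,0,0]},{"gripper":50,"travel":[0,0,0],"rotation":[0,0,0]},{"gripper":50,"travel":[0,0,0],"rotation":[0,0,0]},{"gripper":50,"travel":[0,0,0],"rotation":[0,0,0]},{"gripper":50,"travel":[0,0,-10],"rotation":[0,0,0]},{"gripper":50,"travel":[0,0,-30],"rotation":[0,0,0]},{"gripper":50,"travel":[0,0,-40],"rotation":[0,0,0]},{"gripper":50,"travel":[0,0,-40],"rotation":[0,0,0]}]}}

```text
t: 9.6
tcp_pos: [0.6548, 0.1735, 0.198]
tool_rot: [0.096, 0.995, -0.0, -0.001]
force: [1.7, 0.2, 0.2]
finger_gap: 0.584
```

```bash
python3 - <<'E'
from h import *
from go import go
go(647,-221.4,190,103)
im=manip.snapshot("wrist");cv2.imwrite("pics/w6.png",im[:,:,::-1])
E
```

```text
t 9.6 tcp [0.6548 0.1735 0.198 ] yaw 79.0 gap 49.87526397360099 F [1.74 0.2  0.15]
travel now-axes [ -67.6 -389.1    8.1] new-axes [  96.5 -383.     8. ] rot [-1.0e-02 -1.5e-01 -2.4e+01] q [ 0.09  0.64  1.32  0.    1.19 -1.28]
```

Emit:
{"op": "send_rows", "data": {"motion": [{"gripper":50,"travel":[-6.7,-38.9,0],"rotation":[0,0,0]},{"gripper":50,"travel":[-6.7,-38.9,0],"rotation":[0,0,0]},{"gripper":50,"travel":[-6.7,-38.9,0],"rotation":[0,0,0]},{"gripper":50,"travel":[-6.7,-38.9,0],"rotation":[0,0,0]},{"gripper":50,"travel":[-6.7,-38.9,0],"rotation":[0,0,0]},{"gripper":50,"travel":[-6.7,-38.9,0],"rotation":[0,0,0]},{"gripper":50,"travel":[-6.7,-38.9,0],"rotation":[0,0,0]},{"gripper":50,"travel":[-6.7,-38.9,0],"rotation":[0,0,0]},{"gripper":50,"travel":[-6.7,-38.9,0],"rotation":[0,0,0]},{"gripper":50,"travel":[-6.7,-38.9,0],"rotation":[0,0,0]}]}}

```text
t: 10.48
tcp_pos: [0.6471, -0.2231, 0.1981]
tool_rot: [0.096, 0.995, -0.0, 0.001]
force: [0.4, -0.8, 0.6]
finger_gap: 0.588
```

Emit:
{"op": "send_rows", "data": {"motion": [{"gripper":50,"travel":[0,0,0],"rotation":[0,0,-6]},{"gripper":50,"travel":[0,0,0],"rotation":[0,0,-6]},{"gripper":50,"travel":[0,0,0],"rotation":[0,0,-6]},{"gripper":50,"travel":[0,0,0],"rotation":[0,0,-6]},{"gripper":50,"travel":[0,0,40],"rotation":[0,0,0]},{"gripper":50,"travel":[0,0,20],"rotation":[0,0,0]},{"gripper":50,"travel":[0,0,0],"rotation":[0,0,0]},{"gripper":50,"travel":[0,0,0],"rotation":[0,0,0]},{"gripper":50,"travel":[0,0,0],"rotation":[0,0,0]},{"gripper":50,"travel":[0,0,0],"rotation":[0,0,0]},{"gripper":50,"travel":[0,0,0],"rotation":[0,0,0]}]}}

```text
t: 11.4
tcp_pos: [0.6485, -0.2216, 0.1394]
tool_rot: [-0.113, 0.994, -0.001, 0.002]
force: [-0.5, 0.4, -0.6]
finger_gap: 0.586
```

```bash
python3 - <<'E'
from h import *
from go import go
go(647,-221.4,33,103)
c=manip.calibration("wrist")
im=manip.snapshot("wrist");cv2.imwrite("pics/w7.png",im[:,:,::-1])
np.save("c7.npy",c,allow_pickle=True)
p=px("wrist",[.647,-.2214,.051],True,c);print(p)
a=cv2.resize(im[140:260,180:340,::-1],(400,300),interpolation=cv2.INTER_CUBIC)
a=cv2.resize(im[120:320,160:360,::-1],(500,500),interpolation=cv2.INTER_CUBIC)
b=cv2.imread("pics/w6.png");b=cv2.resize(b[100:300,200:320],(300,500),interpolation=cv2.INTER_CUBIC)
cv2.imwrite("pics/w7b.png",np.hstack([a,b]));print((p-[160,120])*2.5)
E
```

```text
t 11.4 tcp [ 0.6485 -0.2216  0.1394] yaw 103.02 gap 50.052757836651644 F [-0.47  0.4  -0.61]
travel now-axes [  1.7   0.8 106.4] new-axes [  1.4   0.6 106.4] rot [-0.15  0.17  0.02] q [-0.49  0.71  1.35  0.    1.08 -2.29]
[254.73251167 196.63553205]
[236.83127916 191.58883011]
```

View pics/w7b.png

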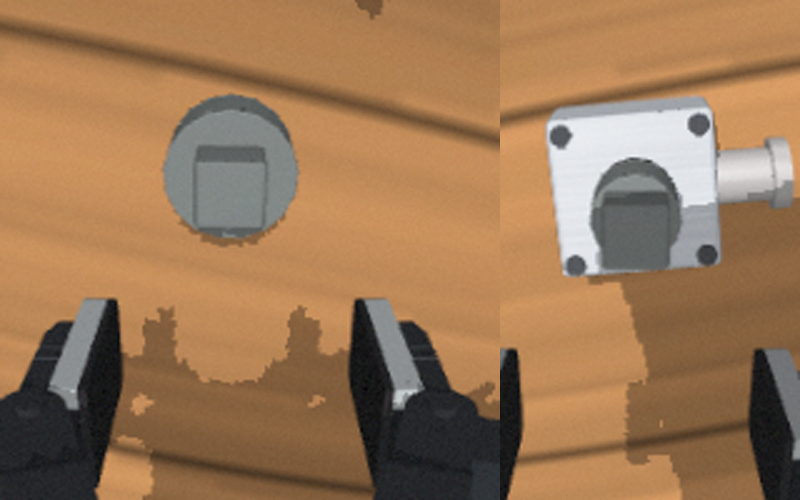

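The small cap sits level on its stub (right panel). The large cap's head centre is at (229,195) and square to the jaws (left panel).

```bash
python3 - <<'E'
from h import *
from go import go
c=np.load("c7.npy",allow_pickle=True).item()
P=np.array([w("wrist",160+x/2.5,120+y/2.5,.051,True,c) for x,y in[(194,162),(266,162),(266,228),(192,228)]]);m=P.mean(0);print(m,P.round(4))
go(m[0]*1e3,m[1]*1e3,33,103)
E
```

```text
[ 0.64888332 -0.22344935  0.051     ] [[ 0.6402 -0.2372  0.051 ]
 [ 0.635  -0.2145  0.051 ]
 [ 0.6574 -0.209   0.051 ]
 [ 0.663  -0.2331  0.051 ]]
t 11.45 tcp [ 0.6482 -0.2215  0.1391] yaw 103.02 gap 50.302357439052756 F [0.63 0.3  0.77]
travel now-axes [ 1.000e-01 -1.800e+00  1.061e+02] new-axes [ -0.2  -2.  106.1] rot [-0.12  0.14  0.02] q [-0.49  0.71  1.35 -0.    1.08 -2.29]
```

Emit:
{"op": "send_rows", "data": {"motion": [{"gripper":50,"travel":[-0.8,-1.8,30],"rotation":[0,0,0]},{"gripper":50,"travel":[0,0,30],"rotation":[0,0,0]},{"gripper":50,"travel":[0,0,20],"rotation":[0,0,0]},{"gripper":50,"travel":[0,0,12],"rotation":[0,0,0]},{"gripper":50,"travel":[0,0,0],"rotation":[0,0,0]},{"gripper":50,"travel":[0,0,0],"rotation":[0,0,0]},{"gripper":50,"travel":[0,0,0],"rotation":[0,0,0]},{"gripper":50,"travel":[0,0,0],"rotation":[0,0,0]},{"gripper":50,"travel":[0,0,0],"rotation":[0,0,0]},{"gripper":50,"travel":[0,0,0],"rotation":[0,0,0]},{"gripper":50,"travel":[0,0,0],"rotation":[0,0,0]},{"gripper":50,"travel":[0,0,0],"rotation":[0,0,0]}]}}

```text
t: 12.45
tcp_pos: [0.6486, -0.2227, 0.0458]
tool_rot: [-0.113, 0.994, -0.0, 0.0]
force: [0.2, -0.5, -0.4]
finger_gap: 0.589
```

```bash
python3 go.py 648.9 -223.4 33 103
```

```text
t 12.45 tcp [ 0.6486 -0.2227  0.0458] yaw 103.01 gap 50.3067339751011 F [ 0.2  -0.51 -0.42]
travel now-axes [-0.1 -0.7 12.8] new-axes [-0.1 -0.7 12.8] rot [-0.03  0.03  0.01] q [-0.49  0.83  1.39 -0.    0.92 -2.29]
```

Well centred. Lower, grip and lift.

Emit:
{"op": "send_rows", "data": {"newtons": 80, "motion": [{"gripper":50,"travel":[0,-0.7,6],"rotation":[0,0,0]},{"gripper":50,"travel":[0,0,4],"rotation":[0,0,0]},{"gripper":50,"travel":[0,0,2.5],"rotation":[0,0,0]},{"gripper":50,"travel":[0,0,0],"rotation":[0,0,0]},{"gripper":50,"travel":[0,0,0],"rotation":[0,0,0]},{"gripper":20,"travel":[0,0,0],"rotation":[0,0,0]},{"gripper":20,"travel":[0,0,0],"rotation":[0,0,0]},{"gripper":20,"travel":[0,0,0],"rotation":[0,0,0]},{"gripper":20,"travel":[0,0,0],"rotation":[0,0,0]},{"gripper":20,"travel":[0,0,0],"rotation":[0,0,0]},{"gripper":20,"travel":[0,0,0],"rotation":[0,0,0]}]}}

```text
t: 13.37
tcp_pos: [0.6489, -0.2235, 0.0332]
tool_rot: [-0.113, 0.994, -0.0, 0.0]
force: [0.7, -0.7, 2.2]
finger_gap: 0.258
```

```bash
python3 go.py 438.9 183.7 195 103
```

```text
t 13.3667 tcp [ 0.6489 -0.2235  0.0332] yaw 103.01 gap 22.000466218279076 F [ 0.73 -0.72  2.17]
travel now-axes [ 112.9  443.9 -162.1] new-axes [ 113.   444.  -161.8] rot [-0.03  0.04  0.01] q [-0.49  0.85  1.39  0.    0.9  -2.29]
```

Emit:
{"op": "send_rows", "data": {"motion": [{"gripper":20,"travel":[0,0,-25],"rotation":[0,0,0]},{"gripper":20,"travel":[0,0,-40],"rotation":[0,0,0]},{"gripper":20,"travel":[0,0,-40],"rotation":[0,0,0]},{"gripper":20,"travel":[0,0,-40],"rotation":[0,0,0]}]}}

```text
t: 13.7
tcp_pos: [0.6477, -0.2229, 0.1782]
tool_rot: [-0.113, 0.994, 0.001, -0.001]
force: [0.8, -0.5, -1.0]
finger_gap: 0.265
```

Emit:
{"op": "send_rows", "data": {"motion": [{"gripper":20,"travel":[6.9,37,0],"rotation":[0,0,0]},{"gripper":20,"travel":[6.9,37,0],"rotation":[0,0,0]},{"gripper":20,"travel":[6.9,37,0],"rotation":[0,0,0]},{"gripper":20,"travel":[6.9,37,0],"rotation":[0,0,0]},{"gripper":20,"travel":[6.9,37,0],"rotation":[0,0,0]},{"gripper":20,"travel":[6.9,37,0],"rotation":[0,0,0]},{"gripper":20,"travel":[6.9,37,0],"rotation":[0,0,0]},{"gripper":20,"travel":[6.9,37,0],"rotation":[0,0,0]},{"gripper":20,"travel":[6.9,37,0],"rotation":[0,0,0]},{"gripper":20,"travel":[6.9,37,0],"rotation":[0,0,0]},{"gripper":20,"travel":[6.9,37,0],"rotation":[0,0,0]},{"gripper":20,"travel":[6.9,37,0],"rotation":[0,0,0]}]}}

```text
t: 14.7
tcp_pos: [0.4666, 0.1921, 0.1777]
tool_rot: [-0.113, 0.994, -0.0, -0.0]
force: [0.1, 0.5, -0.4]
finger_gap: 0.256
```

Emit:
{"op": "send_rows", "data": {"motion": [{"gripper":20,"travel":[0,0,0],"rotation":[0,0,0]},{"gripper":20,"travel":[0,0,0],"rotation":[0,0,0]},{"gripper":20,"travel":[0,0,0],"rotation":[0,0,0]},{"gripper":20,"travel":[0,0,0],"rotation":[0,0,0]},{"gripper":20,"travel":[0,0,0],"rotation":[0,0,0]},{"gripper":20,"travel":[0,0,0],"rotation":[0,0,0]},{"gripper":20,"travel":[0,0,0],"rotation":[0,0,0]},{"gripper":20,"travel":[0,0,0],"rotation":[0,0,0]}]}}

```text
t: 15.37
tcp_pos: [0.4683, 0.1899, 0.1778]
tool_rot: [-0.113, 0.994, -0.0, -0.0]
force: [-0.0, -0.0, -1.0]
finger_gap: 0.263
```

```bash
python3 - <<'E'
from h import *
from go import go
go(438.9,183.7,112,103)
c=manip.calibration("wrist")
im=manip.snapshot("wrist");cv2.imwrite("pics/w8.png",im[:,:,::-1])
cv2.imwrite("pics/w8b.png",cv2.resize(im[100:340,100:420,::-1],(800,600),interpolation=cv2.INTER_CUBIC))
np.save("c8.npy",c,allow_pickle=True)
for z in(.0665,.046,.04):
  p=px("wrist",[.4389,.1837,z],True,c);print((p-[100,100])*2.5)
E
```

```text
t 15.3667 tcp [0.4683 0.1899 0.1778] yaw 102.93 gap 22.435501753947587 F [-0.04 -0.   -1.03]
travel now-axes [30.   0.5 65.8] new-axes [30.   0.5 65.8] rot [ 0.   -0.   -0.07] q [ 0.16  0.45  1.78 -0.    0.91 -1.63]
[385.72056493 142.75620152]
[385.60134049 131.92843322]
[385.56958474 129.0490708 ]
```

View pics/w8b.png

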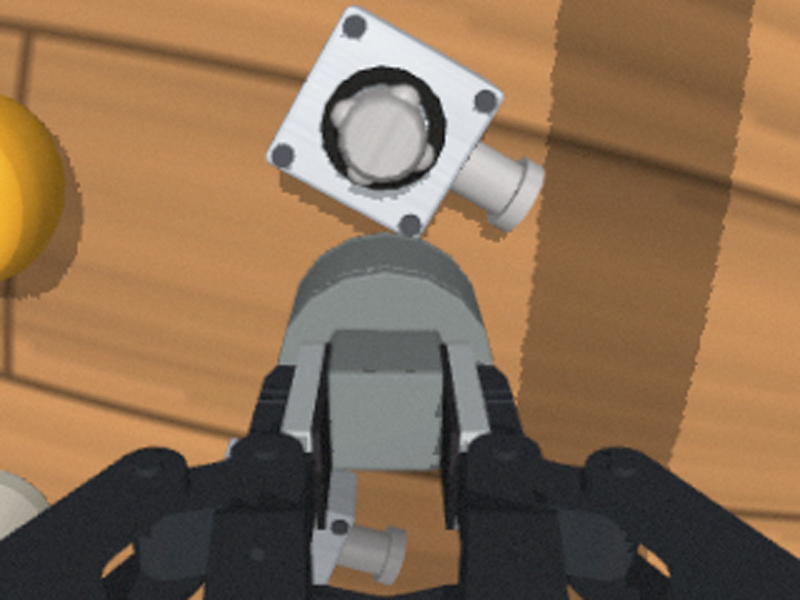

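Large ring centre is at (383,128), stub top about (384,138), and screws at (354,27), (485,100), (410,226) and (283,155).

```bash
python3 - <<'E'
from h import *
from go import go
c=np.load("c8.npy",allow_pickle=True).item()
f=lambda x,y,z:w("wrist",100+x/2.5,100+y/2.5,z,True,c)
print("stub",f(384,138,.0665),"ring",f(383,128.5,.046))
S=np.array([f(x,y,.04) for x,y in[(354,27),(485,100),(410,226),(283,155)]]);m=S.mean(0);print("screws",m)
B=np.array([f(x,y,.04) for x,y in[(351,6),(504,92),(414,238),(267,160)]]);print("corners",B.mean(0))
zt=.1778+.018
H=np.array([f(x,y,zt) for x,y in[(330,372),(443,372),(441,470),(331,470)]]);print("head",H.mean(0))
go(439.6,183.5,112,103)
E
```

```text
stub [0.43738893 0.1827417  0.0665    ] ring [0.43784241 0.18246067 0.046     ]
screws [0.43870189 0.18264436 0.04      ]
corners [0.43759361 0.18276332 0.04      ]
head [0.46783393 0.19016397 0.1958    ]
t 15.4167 tcp [0.4682 0.1901 0.1778] yaw 102.95 gap 22.329705685026223 F [ 0.43  0.41 -1.01]
travel now-axes [29.4 -0.  65.8] new-axes [29.4  0.  65.8] rot [-0.   -0.   -0.05] q [ 0.16  0.45  1.78 -0.    0.91 -1.63]
```

Emit:
{"op": "send_rows", "data": {"motion": [{"gripper":20,"travel":[15.5,-0.2,0],"rotation":[0,0,0]},{"gripper":20,"travel":[15.6,-0.2,0],"rotation":[0,0,0]},{"gripper":20,"travel":[0,0,30],"rotation":[0,0,0]},{"gripper":20,"travel":[0,0,25],"rotation":[0,0,0]},{"gripper":20,"travel":[0,0,12],"rotation":[0,0,0]},{"gripper":20,"travel":[0,0,0],"rotation":[0,0,0]},{"gripper":20,"travel":[0,0,0],"rotation":[0,0,0]},{"gripper":20,"travel":[0,0,0],"rotation":[0,0,0]},{"gripper":20,"travel":[0,0,0],"rotation":[0,0,0]},{"gripper":20,"travel":[0,0,0],"rotation":[0,0,0]},{"gripper":20,"travel":[0,0,0],"rotation":[0,0,0]},{"gripper":20,"travel":[0,0,0],"rotation":[0,0,0]}]}}

```text
t: 16.42
tcp_pos: [0.4381, 0.1833, 0.1114]
tool_rot: [-0.113, 0.994, 0.0, 0.001]
force: [-0.6, -0.0, -0.0]
finger_gap: 0.258
```

Emit:
{"op": "send_rows", "data": {"motion": [{"gripper":20,"travel":[0,0,0],"rotation":[0,0,0]},{"gripper":20,"travel":[0,0,0],"rotation":[0,0,0]},{"gripper":20,"travel":[0,0,0],"rotation":[0,0,0]},{"gripper":20,"travel":[0,0,0],"rotation":[0,0,0]}]}}

```text
t: 16.75
tcp_pos: [0.4377, 0.1832, 0.1108]
tool_rot: [-0.113, 0.994, -0.0, -0.0]
force: [-0.3, 0.5, -0.7]
finger_gap: 0.259
```

```bash
python3 go.py 438 182.7 98 103
```

```text
t 16.75 tcp [0.4377 0.1832 0.1108] yaw 103.02 gap 22.129143074530198 F [-0.31  0.51 -0.72]
travel now-axes [-0.2 -0.6 12.8] new-axes [-0.2 -0.6 12.8] rot [-0.   -0.    0.02] q [ 0.16  0.53  1.91 -0.    0.7  -1.64]
```

Emit:
{"op": "send_rows", "data": {"motion": [{"gripper":20,"travel":[-0.2,-0.6,0],"rotation":[0,0,0]},{"gripper":20,"travel":[0,0,4],"rotation":[0,0,0]},{"gripper":20,"travel":[0,0,4],"rotation":[0,0,0]},{"gripper":20,"travel":[0,0,2],"rotation":[0,0,0]},{"gripper":20,"travel":[0,0,2],"rotation":[0,0,0]},{"gripper":20,"travel":[0,0,2],"rotation":[0,0,0]},{"gripper":20,"travel":[0,0,0],"rotation":[0,0,0]},{"gripper":20,"travel":[0,0,0],"rotation":[0,0,0]},{"gripper":20,"travel":[0,0,0],"rotation":[0,0,0]}]}}

```text
t: 17.5
tcp_pos: [0.4381, 0.1827, 0.0968]
tool_rot: [-0.113, 0.994, -0.0, 0.0]
force: [1.5, -0.7, -1.4]
finger_gap: 0.254
```

```bash
python3 go.py 438 182.7 77 103
```

```text
t 17.5 tcp [0.4381 0.1827 0.0968] yaw 103.01 gap 21.720567456477166 F [ 1.52 -0.74 -1.38]
travel now-axes [ 0.1  0.  19.8] new-axes [ 0.1  0.  19.8] rot [-0.    0.    0.01] q [ 0.16  0.56  1.92 -0.    0.66 -1.64]
```

Emit:
{"op": "send_rows", "data": {"motion": [{"gripper":20,"travel":[0,0,2],"rotation":[0,0,0]},{"gripper":20,"travel":[0,0,2],"rotation":[0,0,0]},{"gripper":20,"travel":[0,0,2],"rotation":[0,0,0]},{"gripper":20,"travel":[0,0,0],"rotation":[0,0,0]},{"gripper":20,"travel":[0,0,0],"rotation":[0,0,0]}]}}

```text
t: 17.92
tcp_pos: [0.4387, 0.1828, 0.0913]
tool_rot: [-0.113, 0.994, 0.0, 0.001]
force: [0.8, -0.5, 3.8]
finger_gap: 0.261
```

Emit:
{"op": "send_rows", "data": {"motion": [{"gripper":20,"travel":[0,0,2],"rotation":[0,0,0]},{"gripper":20,"travel":[0,0,2],"rotation":[0,0,0]},{"gripper":20,"travel":[0,0,2],"rotation":[0,0,0]},{"gripper":20,"travel":[0,0,2],"rotation":[0,0,0]},{"gripper":20,"travel":[0,0,2],"rotation":[0,0,0]},{"gripper":20,"travel":[0,0,2],"rotation":[0,0,0]},{"gripper":20,"travel":[0,0,2],"rotation":[0,0,0]},{"gripper":20,"travel":[0,0,0],"rotation":[0,0,0]},{"gripper":20,"travel":[0,0,0],"rotation":[0,0,0]},{"gripper":20,"travel":[0,0,0],"rotation":[0,0,0]},{"gripper":20,"travel":[0,0,0],"rotation":[0,0,0]},{"gripper":20,"travel":[0,0,0],"rotation":[0,0,0]}]}}

```text
t: 18.92
tcp_pos: [0.4377, 0.1826, 0.0772]
tool_rot: [-0.113, 0.994, -0.0, -0.0]
force: [-2.1, -1.3, 5.3]
finger_gap: 0.259
```

```bash
python3 go.py 438 182.7 77 103
```

```text
t 18.9167 tcp [0.4377 0.1826 0.0772] yaw 103.01 gap 22.083927465168596 F [-2.07 -1.3   5.27]
travel now-axes [-0.3  0.   0.2] new-axes [-0.3  0.   0.2] rot [-0.   -0.03  0.01] q [ 0.16  0.6   1.93 -0.    0.61 -1.64]
```

Emit:
{"op": "send_rows", "data": {"motion": [{"gripper":20,"travel":[0,0,0.8],"rotation":[0,0,0]},{"gripper":20,"travel":[0,0,0.7],"rotation":[0,0,0]},{"gripper":20,"travel":[0,0,0],"rotation":[0,0,0]},{"gripper":20,"travel":[0,0,0],"rotation":[0,0,0]},{"gripper":20,"travel":[0,0,0],"rotation":[0,0,0]},{"gripper":20,"travel":[0,0,0],"rotation":[0,0,0]},{"gripper":20,"travel":[0,0,0],"rotation":[0,0,0]},{"gripper":20,"travel":[0,0,0],"rotation":[0,0,0]}]}}

```text
t: 19.58
tcp_pos: [0.4377, 0.1826, 0.0761]
tool_rot: [-0.113, 0.994, -0.0, -0.0]
force: [-1.7, -1.6, 8.9]
finger_gap: 0.258
```

```bash
python3 - <<'E'
from h import *
from go import go
go(438,182.7,77,103)
im=manip.snapshot("wrist");sc=manip.snapshot("scene")
go(438,182.7,77,103)
a=cv2.resize(im[:,:,::-1],(440,330));b=cv2.resize(sc[90:270,330:430,::-1],(330,594),interpolation=cv2.INTER_CUBIC)
o=np.zeros((594,770,3),np.uint8);o[:330,:440]=a;o[:,440:]=b;cv2.imwrite("pics/f.png",o)
E
```

```text
t 19.5833 tcp [0.4377 0.1826 0.0761] yaw 103.01 gap 22.056228180290443 F [-1.74 -1.63  8.87]
travel now-axes [-0.3  0.  -0.9] new-axes [-0.3  0.  -0.9] rot [-0.   -0.02  0.01] q [ 0.16  0.6   1.94 -0.    0.61 -1.64]
t 19.6833 tcp [0.4378 0.1826 0.0761] yaw 103.02 gap 22.124898789998724 F [-1.36 -1.5   9.77]
travel now-axes [-0.3  0.  -0.9] new-axes [-0.3  0.  -0.9] rot [-0.   -0.02  0.02] q [ 0.16  0.6   1.94 -0.    0.61 -1.64]
```

View pics/f.png

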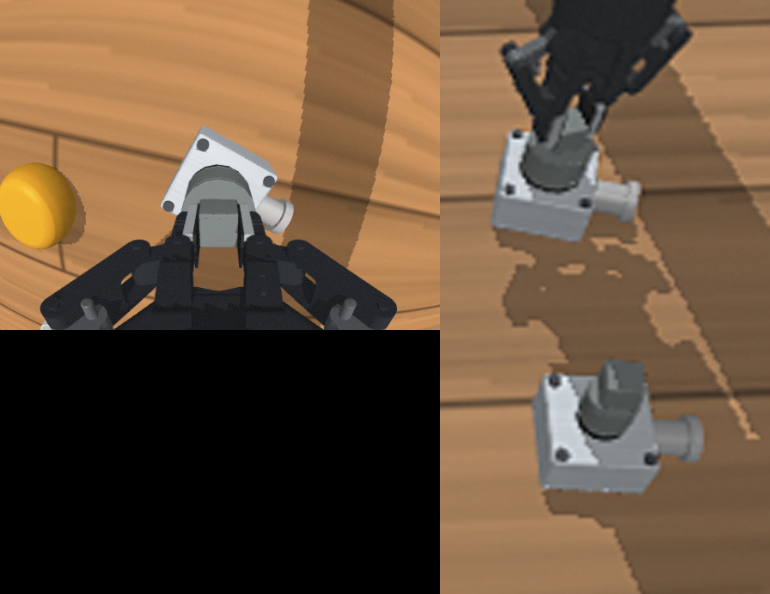

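Both caps sit level on their rings, and the gripper holds the large cap down with a steady push of about 9 N. Handing in.

```bash
python3 -c "
from station import manip
print(manip.sign_off())"
```

```text
the job is handed in; nothing more can be done
None
```

Both caps are clicked onto their stubs, small first. I handed the job in at about 19.7 s with the gripper still pressing the large cap down (grip set to 80 N). The sign-off reported no verdict.

**Last checks**
- **Small cap:** the upward force read 6.3 N at the balls and 3.5 N once seated, with the underside about 1 mm below the free seal top. After release it sat level on its stub in the wrist and scene views.
- **Large cap:** I sampled 3.8 N at the balls. The final push was a steady 9–10 N, with the underside about 3 mm below the free seal top. The gripper stands within about 0.3 mm of the measured stub axis and shows no tilt.
- **Not measured directly:** the seal contact force is inferred from the wrist force and depth.
- **Bystanders:** the arm never went near the cheese, jar, brush or purple look-alike. I did not re-measure their positions at the end.

**What disagreed or failed**
- The top camera put both stubs about 5–6 mm off in y from the wrist camera. I used the wrist camera, because the held cap and the block sizes agreed with it.
- The first two move calls were refused because the rows had no rotation. Nothing moved.

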